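# Open the wardrobe dehumidifier for a cartridge change

### The arm

A 6-joint arm with a two-finger parallel gripper is mounted at the origin on the work surface. World frame = base frame: x ahead of the robot, y to its left, z up, the work surface at z = 0. Lengths are in m, angles in rad, forces in N, time in s.
With the tool pointing down it reaches from about 0.3 to 0.875 m from the base axis. Payload 6.4 kg.
Tool frame: the origin (TCP) lies on the centre line of the jaws, within the pads' length; the fingertips stand 25 mm ahead of it and the grasp point (between the pads) lies 6 mm ahead of it; z points along the fingers, y is the line along which they close (so a half turn about z gives the same grasp; the last joint's range is limited). The gripper opens to 85 mm and grips with 20 to 120 N. Pads are 22 mm wide; open, the fingers measure 114 mm over their backs; the gripper's body (76 mm by 85 mm) begins 54 mm behind the grasp point. The pads swing forward as they close: fully open they stand 13 mm farther back than shut.
Start: joints at [-1.406, 0.181, 1.607, -0, 1.354, -0.206], TCP at [0.208, -0.536, 0.256] pointing down, gripper open.
Joint ranges: [-2.99, 2.99], [-0.89, 2.07], [0.3, 2.58], [-1.14, 4.28], [0, 2.63], [-3.12, 3.12]. Speed limits (rad/s): [2.57, 2.57, 3.01, 3.14, 3.14, 3.14].

### API

Orientations are given as a unit quaternion [w, x, y, z].
In Python, from bench import get_obs, camera, hand_in, spot_in gives the robot as it stands.
- The arm moves only by the shell command python3 -m jog 'ROWS'. ROWS is JSON, one flat list of numbers, 7 for each row, row after row: the shift along the tool's x, y, z in m, then the turn, a rotation vector about the tool's x, y, z in rad, then the closure, from 0 (fully open) to 1 (shut). A call has 1 to 20 rows; each row is the pose to reach, as a shift and turn from the pose commanded when the call began, along the tool's axes at that moment; what a row does not reach only later rows make up. A row lasts 1/8 s, in which the tool goes at most 62.5 mm and 10.7 degrees, less where a joint would pass 70% of its speed; a pose out of reach is approached as far as the arm can. A call with a gripper value outside its range is refused whole. The fingers move at their own pace and stop on an object; the grip force is fixed at half the most. Time passes only in rows, so rows that repeat a pose let the fingers close. It gives the time, the measured TCP pose, the force, the opening and the grip force at its end, in the units of the state.
- get_obs(): the state, without advancing time (a new reading comes with each control period).
- camera(name): name is "side" or "top" or "wrist"; returns a dict with "frame" (420x560x3 uint8, red, green, blue), "mtx" (3x3 intrinsics, pixels), "extrinsics" (4x4, takes a point from camera to world coordinates). Camera axes: x right, y up, looking along -z (the intrinsics and any distortion apply to the point x, -y, -z); pixel columns grow to the right and rows downward; lengths in m; the calibration is good to about 2 mm. The wrist camera is an equidistant fisheye: a pixel r from the principal point sees the ray r / f radians off the axis. A picture is of the moment at which its call begins. There is no depth.
- hand_in(): hands the job in; it is judged then, once.
Trained networks look in a picture, given as the dict that the camera call returned (one of the last four; its "shot" number tells which), for a name from the list of things; names that differ only in an ending like _2 or _b are one class to them, and where a whole thing is asked for, a point or a joint stands for the part that bears it (a point fixed in the world has none). Each returns a list of dicts, best first, with "confidence" (0 to 1); they miss things now and then, are a little off and sometimes report something else, mostly with a low value. They report only what shows in the picture. A call takes as long as a camera call.
- spot_in(picture, name): "xyz" ([x, y, z] in m, in world coordinates, good to about 4 mm: the middle of the surface that is visible of it).
The state is a dict: "time_s": time; "q": joint angles; "dq": joint speeds; "joint_efforts": joint torques, N m; "eef_pos": TCP position; "eef_rot": TCP orientation; "wrist_force": force on the tool from outside, world axes, zero at the start; "torque": the same for the moment, N m; "opening": opening from 0.0 (shut) to 1.0 (fully open); "grasp_force": force on a finger pad.
Only numpy, scipy, OpenCV 4.12 (cv2) and the standard library are available. Lean on these libraries where they do the work, as an engineer would, in place of code of your own. Each camera call takes 0.05 s, during which the arm holds its last target. There are 200 camera calls.

### The job

The wardrobe dehumidifier, the longer box with the slatted cover, is due for a new cartridge. Press its release tab in until the cover springs up, then swing the cover up on its hinge by its T-shaped pull until it stands about upright or leans back, and let go so that it stays open. Leave the shorter, plain-lidded box where it stands.

Things in the scene. Friction and masses are not known exactly. Their poses are not given: they have to be found in the camera images.
- dryer: Dehumidifier: grey box, x=-95 to 85 mm, 110 (y) x 61 mm high, stays put. Origin: under it, on its midline, z up. Slatted cover 104 x 90 x 6 mm flush in its top, hinged along y at x=66, z=61 mm. Release tab at the -x end, over a low step. T-pull on the cover: bar along y, 34 mm long, 14 mm thick, on a 10 mm stem; cover shut, the bar's centre is at x=-14, y=0, z=83 mm and turns with the cover.
- cover (a joint): Slatted cover's angle about its hinge, rad: 0 shut, grows as its end by the tab rises, 1.92 fully open, leaning back. Shut, it is held by the tab's hook; once unhooked a spring pin lifts it to about 0.3, where it stays and no longer catches. The hinge is stiff: beyond about 1.0 the cover stays where it is left. About 80 g.
- tab (a joint): Release tab, a dark rocker, rad: 0 at rest, 0.36 fully in; springs back. Ribbed pad 44 (x) x 40 (y) mm, its top centred at x=-69, y=0, z=47 mm in the frame of dryer; press it straight down into the box: it sinks about 12 mm at 6 N, and the hook lets go at about 0.15 (5 mm, 4 N). The hook stands at x=-46 to -36 mm, 26 mm wide, up to z=67 mm.
- caddy: The look-alike to leave alone: a loose, shorter box 120 (x) x 110 (y) x 61 mm of the same grey, with a plain unslatted lid and the same kind of T-pull (up to 90 mm high), no step and no ribbed pad. Origin: centre of its underside; z up.

How it is judged:
On the way, in this order (a step that is already met when the one before it is completed fails the run):
1. the release tab is pressed in until the hook lets go (value of joint tab above 0.1 rad), for 0.05 s.
2. the slatted cover is swung up to at least 75 degrees (value of joint cover above 1.3 rad), for 0.1 s.
At the end, for the whole second after the job is handed in: The slatted cover stands open by itself at 75 degrees (1.3 rad) or more and is at rest, the tab has sprung back, and the plain-lidded box is within 20 mm of where it stood (value of joint cover above 1.3 rad and velocity of joint cover between -0.1 and 0.1 rad/s and value of joint tab below 0.08 rad and distance of caddy from where it was at the start of the episode below 0.02 m); the robot touches nothing.
It fails at once if the plain-lidded box is moved by more than 20 mm (distance of caddy from where it was at the start of the episode above 0.02 m).
It also fails if it takes over 45 s, if anything falls off the work surface, if the arm or the gripper's body presses on something with over 40 N, if the wrist force passes 120 N, or if a joint passes its speed limit or range.

## Working session

There is one attempt and no reset: what is moved stays moved. The work goes in short steps, Python scripts to look and compute and a shell command to move; the robot and the scene stay as the last step left them, time stands still between calls to the robot, and variables do not carry over. Pictures are saved under pics/ and viewed, at most 10 in all, crops included, and the job is handed in when it is done.

```bash
mkdir -p pics; python3 - <<'E'
from bench import *
import cv2,numpy as np
o=get_obs();print(o['time_s'],o['eef_pos'],o['eef_rot'],o['opening'])
ims=[]
for n in ["top","side"]:
    c=camera(n);ims.append(c["frame"])
    print(n,c["mtx"].tolist() if hasattr(c["mtx"],'tolist') else c["mtx"],np.round(c["extrinsics"],3).tolist())
    for t in ["dryer","cover","tab","caddy"]:
        for d in spot_in(c,t)[:2]: print(n,t,np.round(d["xyz"],3),d["confidence"])
for i,n in zip(ims,["top","side"]): cv2.imwrite(f"pics/{n}.png",i[...,::-1])
E
```

```text
0.0 [ 0.20827281 -0.5354272   0.25541455] [-8.34361502e-04  9.82866206e-01  1.84318541e-01  1.93619646e-05] 0.9991854586163494
top [[404.2759488193794, 0.0, 279.86510512444016], [0.0, 404.2759488193794, 208.87053992423643], [0.0, 0.0, 1.0]] [[0.029, 0.991, -0.13, 0.493], [-0.999, 0.032, 0.025, 0.01], [0.029, 0.129, 0.991, 0.76], [0.0, 0.0, 0.0, 1.0]]
top dryer [ 0.513 -0.186  0.062] 0.9
top dryer [ 0.46  -0.174  0.048] 0.31
top cover [ 0.536 -0.195  0.066] 0.95
top tab [ 0.458 -0.176  0.044] 0.88
top caddy [0.579 0.158 0.063] 0.95
side [[403.7429149668091, 0.0, 279.05994563166274], [0.0, 403.7429149668091, 207.89257365699552], [0.0, 0.0, 1.0]] [[-0.925, 0.269, -0.268, 0.385], [-0.379, -0.685, 0.622, 0.432], [-0.016, 0.677, 0.736, 0.584], [0.0, 0.0, 0.0, 1.0]]
side dryer [ 0.514 -0.166  0.052] 0.68
side cover [ 0.536 -0.185  0.061] 0.63
side tab [ 0.459 -0.171  0.044] 0.78
side caddy [0.566 0.178 0.059] 0.8
```

View pics/top.png

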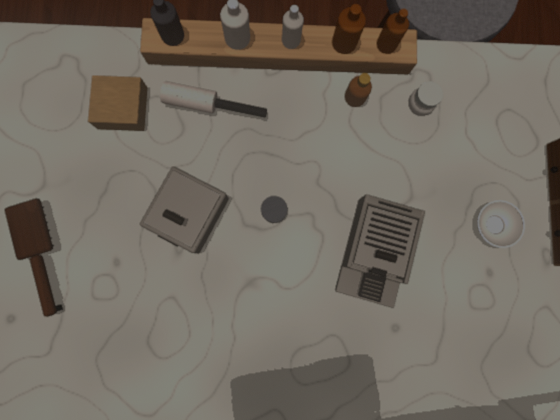

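View pics/side.png

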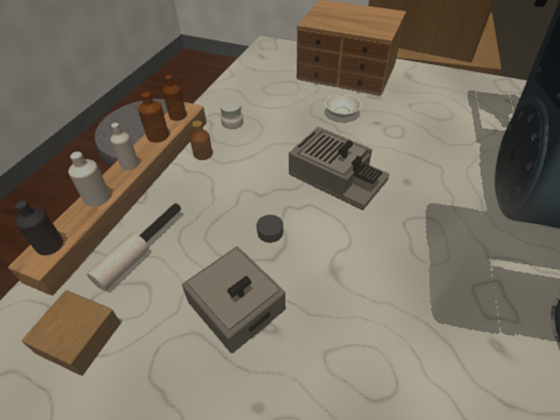

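The top view shows the dryer with its tab pad at about (373,285), its T-pull at (386,256), and the slats running away from the robot; the caddy is at (185,210). In the side view the pull is at about (345,149) and the pad at (370,173). Next I'll triangulate the pull and pad and get the yaw from crops.

```bash
cat > h.py <<'E'
import numpy as np
def ray(c,u,v):
    K=np.array(c["mtx"]);E=np.array(c["extrinsics"])
    d=np.array([(u-K[0,2])/K[0,0],-(v-K[1,2])/K[1,1],-1.]);return E[:3,3],E[:3,:3]@(d/np.linalg.norm(d))
def plane(c,p,z):
    o,d=ray(c,*p);return o+d*(z-o[2])/d[2]
def tri(a,b):
    A=0;B=0
    for o,d in(a,b):
        P=np.eye(3)-np.outer(d,d);A=A+P;B=B+P@o
    x=np.linalg.solve(A,B);return x,[np.linalg.norm(np.cross(x-o,d)) for o,d in (a,b)]
def proj(c,X):
    K=np.array(c["mtx"]);E=np.array(c["extrinsics"]);p=(np.atleast_2d(X)-E[:3,3])@E[:3,:3]
    return np.c_[K[0,0]*p[:,0]/-p[:,2]+K[0,2],K[1,1]*-p[:,1]/-p[:,2]+K[1,2]]
E
python3 - <<'E'
from bench import *;from h import *;import cv2
t=camera("top");s=camera("side")
print(tri(ray(t,386,256),ray(s,345,149)),tri(ray(t,373,285),ray(s,370,173)))
p=[plane(t,q,.061) for q in [(368,197),(424,210)]];print(np.round(p,3))
# box top mid far edge to hinge; fit guess by tab & pull
a=plane(t,(386,256),.090);b=plane(t,(373,285),.047);print(a,b,np.arctan2(*(a-b)[[1,0]]))
e=p[1]-p[0];print("yaw",np.arctan2(e[0],-e[1]),np.linalg.norm(e))
C=[]
for c,r in((t,(330,185,110,130)),(s,(275,110,130,110))):
    x,y,w,h=r;C.append(cv2.resize(c["frame"][y:y+h,x:x+w],None,fx=400/w,fy=400/w,interpolation=cv2.INTER_CUBIC)[:338])
    if c is t: C[-1]=cv2.resize(c["frame"][y:y+h,x:x+w],(286,338),interpolation=cv2.INTER_CUBIC)
C[0]=cv2.convertScaleAbs(C[0],alpha=1.6);C[1]=cv2.convertScaleAbs(C[1],alpha=1.6)
cv2.imwrite("pics/crop.png",np.hstack(C)[...,::-1])
E
```

```text
(array([ 0.50776833, -0.18885622,  0.07804261]), [np.float64(0.0003634261422848016), np.float64(0.0003634261422847767)]) (array([ 0.45357523, -0.17649588,  0.0432667 ]), [np.float64(0.0033056306157725154), np.float64(0.0033056306157726568)])
[[ 0.61  -0.162  0.061]
 [ 0.59  -0.262  0.061]]
[ 0.50715632 -0.18545912  0.09      ] [ 0.45700505 -0.17480676  0.047     ] -0.20929400782872748
yaw -0.19771683501497167 0.10133574611695399
```

View pics/crop.png

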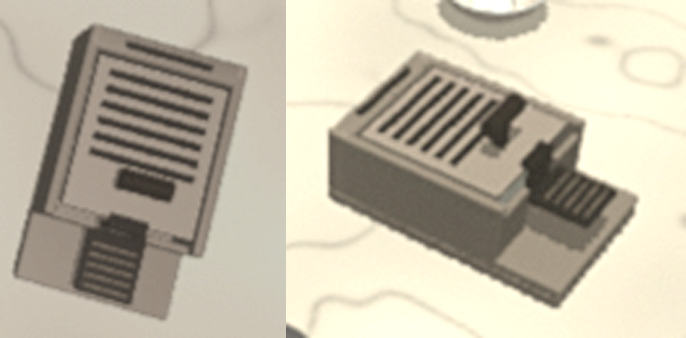

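The crop shows the bar centre at crop (146,184), i.e. top (386.2,255.8), and clear box corners in both views. I'll fit the pose to those.

```bash
python3 - <<'E'
from bench import *;from h import *
from scipy.optimize import least_squares
from scipy.spatial.transform import Rotation as R
t=camera("top");s=camera("side")
T=[((85,55,61),(367.3,195.4)),((85,-55,61),(424.6,210.4)),((-14,0,90),(386.2,255.8))]
S=[((-95,55,0),(363.4,208.5)),((85,55,0),(289.3,173.4)),((85,55,61),(289.3,153.2)),((85,-55,61),(317.9,126.9))]
def W(p,X): return R.from_euler('z',p[2]).apply(np.array(X)/1000)+[p[0],p[1],0]
f=lambda p:np.concatenate([(proj(c,W(p,[a for a,_ in L]))-[b for _,b in L]).ravel() for c,L in((t,T),(s,S))])
r=least_squares(f,[.52,-.19,-.2],x_scale=[.01,.01,.1],loss='soft_l1');p=r.x;print(p,np.round(f(p),1))
print(W(p,[(-69,0,47),(-14,0,83),(66,0,61)]))
o=get_obs();Rt=R.from_quat(np.roll(o['eef_rot'],-1));print(Rt.as_matrix().round(3),o['eef_pos'],o['time_s'])
E
```

```text
[ 0.51944592 -0.19099136 -0.24381396] [-1.8 -1.3  1.1  0.6  1.1  1.   0.5  2.6 -0.9  1.4 -0.9 -0.7 -0.  -1.2]
[[ 0.45248664 -0.17433438  0.047     ]
 [ 0.50585998 -0.18761168  0.083     ]
 [ 0.58349393 -0.20692412  0.061     ]]
[[ 0.932  0.362 -0.   ]
 [ 0.362 -0.932 -0.   ]
 [-0.    -0.    -1.   ]] [ 0.20835395 -0.535928    0.25629923] 0.7
```

```bash
python3 -m jog '[0.356,-0.25,0,0,0,0.614,1, 0.356,-0.25,0,0,0,0.614,1, 0.356,-0.25,0,0,0,0.614,1, 0.356,-0.25,0,0,0,0.614,1, 0.356,-0.25,0,0,0,0.614,1, 0.356,-0.25,0,0,0,0.614,1, 0.356,-0.25,0,0,0,0.614,1, 0.356,-0.25,0.08,0,0,0.614,1, 0.356,-0.25,0.08,0,0,0.614,1, 0.356,-0.25,0.08,0,0,0.614,1, 0.356,-0.25,0.08,0,0,0.614,1]'
python3 - <<'E'
from bench import *;from h import *;import cv2
w=camera("wrist");cv2.imwrite("pics/w1.png",cv2.convertScaleAbs(w["frame"],alpha=1.5)[...,::-1])
print(w["mtx"],w["extrinsics"])
for n in("tab","cover"):
  for d in spot_in(w,n)[:2]: print(n,d)
o=get_obs();print(o["eef_pos"],o["eef_rot"],o["wrist_force"])
E
```

```text
time_s: 2.08
eef_pos: [0.4503, -0.1746, 0.1775]
eef_rot: [0.0, 0.993, -0.121, 0.001]
wrist_force: [0.6, 0.3, 0.2]
opening: -0.0
grasp_force: 0.0
[[325.1922621    0.         279.56370835]
 [  0.         325.1922621  214.34557275]
 [  0.           0.           1.        ]] [[-0.23980928  0.92226744  0.30317369  0.52855319]
 [-0.97081943 -0.22815853 -0.07384652 -0.19449065]
 [ 0.00106542 -0.31203599  0.95006968  0.29573806]
 [ 0.          0.          0.          1.        ]]
cover {'xyz': [0.5351, -0.1932, 0.0608], 'confidence': 0.67}
[ 0.45026394 -0.17478067  0.17771417] [ 6.30346532e-04  9.92572332e-01 -1.21648469e-01  1.19072468e-03] [-0.31210726 -0.10248773 -0.14528126]
```

View pics/w1.png

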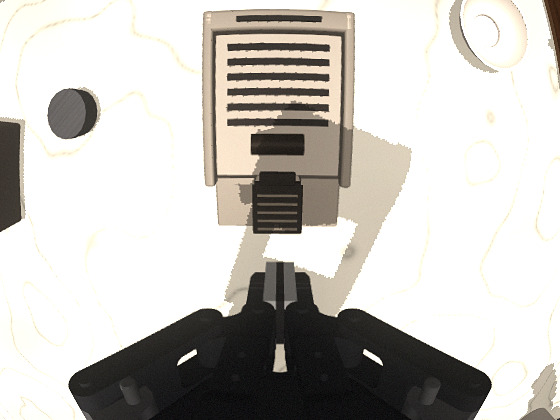

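The wrist view shows the dryer square to the tool: bar at (277,143), pad at about (277,210), shut fingertips at (280,268). I'll check these against the fit.

```bash
python3 - <<'E'
from bench import *;from h import *
w=camera("wrist");K=w["mtx"];E=np.array(w["extrinsics"])
def fp(u,v,z):
    d=np.array([u-K[0][2],v-K[1][2]]);r=np.hypot(*d);a=r/K[0][0];d=d/r*np.sin(a)
    D=E[:3,:3]@np.array([d[0],-d[1],-np.cos(a)]);return E[:3,3]+D*(z-E[2,3])/D[2]
c,s=np.cos(-.244),np.sin(-.244)
for u,v,z in((277,143,.09),(277.5,209,.047),(252,143,.09),(303,143,.09),(204,12,.061),(354,12,.061)):
    p=fp(u,v,z);q=p[:2]-[.51945,-.191];print(p.round(4),"dryer",(c*q[0]+s*q[1]).round(4),(-s*q[0]+c*q[1]).round(4))
E
```

```text
[ 0.5093 -0.1885  0.09  ] dryer -0.0105 0.0
[ 0.454  -0.1748  0.047 ] dryer -0.0674 -0.0001
[ 0.5132 -0.1731  0.09  ] dryer -0.0104 0.0158
[ 0.5054 -0.2044  0.09  ] dryer -0.0104 -0.0164
[ 0.6161 -0.1604  0.061 ] dryer 0.0864 0.0531
[ 0.5901 -0.2655  0.061 ] dryer 0.0865 -0.0553
```

```bash
python3 -m jog '[0,0,0.06,0,0,0,1, 0,0,0.09,0,0,0,1, 0,0,0.1,0,0,0,1, 0,0,0.105,0,0,0,1, 0,0,0.11,0,0,0,1, 0,0,0.114,0,0,0,1, 0,0,0.117,0,0,0,1, 0,0,0.117,0,0,0,1, 0,0,0.117,0,0,0,1]'
python3 - <<'E'
from bench import *;import numpy as np
print(get_obs()["wrist_force"])
for n in("side","top"):
  c=camera(n)
  for d in spot_in(c,"cover")[:1]+spot_in(c,"tab")[:1]: print(n,d)
E
```

```text
time_s: 3.4
eef_pos: [0.4505, -0.1746, 0.0609]
eef_rot: [0.001, 0.993, -0.121, 0.001]
wrist_force: [-5.3, 2.4, 13.9]
opening: -0.002
grasp_force: 7.4
[-5.30525412  2.40849301 13.85276128]
side {'xyz': [0.5315, -0.1812, 0.0779], 'confidence': 0.76}
side {'xyz': [0.4574, -0.1655, 0.0333], 'confidence': 0.86}
top {'xyz': [0.5409, -0.1869, 0.078], 'confidence': 0.94}
top {'xyz': [0.4761, -0.1681, 0.0342], 'confidence': 0.46}
```

```bash
python3 -m jog '[0,0,-0.02,0,0,0,1, 0,0,-0.06,0,0,0,1, 0,0,-0.12,0,0,0,1, 0,0,-0.12,0,0,0,0, 0.045,0,-0.12,0,0,0,0, 0.045,0,-0.12,0,0,0,0, 0.045,0,-0.12,0,0,0,0, 0.045,0,-0.12,0,0,0,0]'
python3 - <<'E'
from bench import *;import cv2,numpy as np
w=camera("wrist");s=camera("side");t=camera("top")
f=lambda i,a:cv2.convertScaleAbs(i,alpha=a)
S=cv2.resize(s["frame"][90:220,260:400],(420,390),interpolation=cv2.INTER_CUBIC)
W=cv2.resize(w["frame"],(380,285))
o=np.zeros((390,800,3),np.uint8);o[:,:420]=f(S,1.6);o[:285,420:]=f(W,1.3)
cv2.imwrite("pics/p2.png",o[...,::-1])
for c,n in((w,"w"),(s,"s"),(t,"t")):
  for d in spot_in(c,"cover")[:1]: print(n,d)
o=get_obs();print(o["eef_pos"],o["wrist_force"])
E
```

```text
time_s: 4.7
eef_pos: [0.4925, -0.1844, 0.1788]
eef_rot: [-0.0, 0.993, -0.121, -0.0]
wrist_force: [0.2, 0.6, -0.1]
opening: 1.0
grasp_force: 0.0
w {'xyz': [0.5329, -0.1936, 0.0759], 'confidence': 0.85}
s {'xyz': [0.53, -0.1847, 0.0809], 'confidence': 0.63}
t {'xyz': [0.5575, -0.1955, 0.0729], 'confidence': 0.73}
[ 0.49311718 -0.18476369  0.17943298] [-0.39802751 -0.43106346  0.17685427]
```

View pics/p2.png

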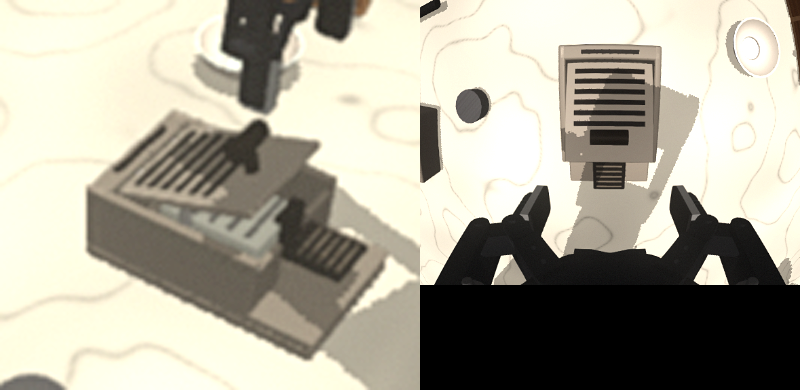

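The cover is ajar. The bar shows at side (344,137) and wrist (278.5,202), so I'll triangulate it.

```bash
python3 - <<'E'
from bench import *;from h import *
w=camera("wrist");s=camera("side");K=w["mtx"];E=np.array(w["extrinsics"])
d=np.array([278.5-K[0][2],202-K[1][2]]);r=np.hypot(*d);a=r/K[0][0];d=d/r*np.sin(a)
D=E[:3,:3]@np.array([d[0],-d[1],-np.cos(a)])
X,e=tri((E[:3,3],D),ray(s,344.3,136.7));print(X,e)
o=get_obs();p=np.array(o["eef_pos"]);print(p,(X-p)@[.970,-.2414,0],(X-p)@[-.2414,-.970,0],p[2]-X[2])
E
```

```text
[ 0.51526695 -0.19150351  0.10348695] [np.float64(0.0021725366168522716), np.float64(0.002172536616852417)]
[ 0.49319699 -0.18477168  0.17938672] 0.023032924985757104 0.0012021883763936032 0.07589976987441646
```

```bash
python3 -m jog '[0.024,0.001,0.02,0,0,0,0, 0.024,0.001,0.05,0,0,0,0, 0.024,0.001,0.064,0,0,0,0, 0.024,0.001,0.064,0,0,0,0.5, 0.024,0.001,0.064,0,0,0,1, 0.024,0.001,0.064,0,0,0,1, 0.024,0.001,0.064,0,0,0,1, 0.024,0.001,0.064,0,0,0,1]'
python3 - <<'E'
from bench import *;import cv2
s=camera("side");cv2.imwrite("pics/p3.png",cv2.convertScaleAbs(cv2.resize(s["frame"][70:220,250:410],(480,450),interpolation=cv2.INTER_CUBIC),alpha=1.6)[...,::-1])
E
```

```text
time_s: 6.1
eef_pos: [0.5166, -0.19, 0.1162]
eef_rot: [-0.001, 0.993, -0.121, 0.0]
wrist_force: [-1.2, 7.7, 2.7]
opening: 0.378
grasp_force: 59.2
```

View pics/p3.png

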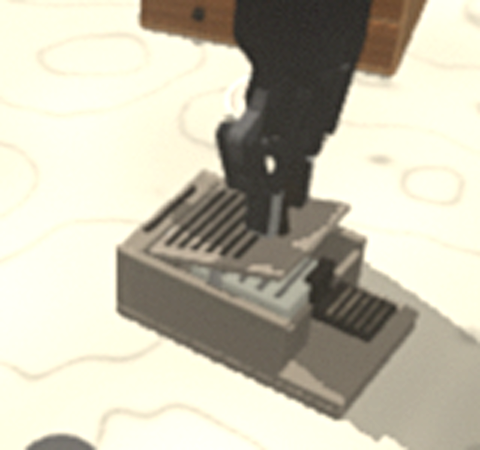

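The bar is held between the pads (opening 32 mm, 59 N). Now I'll follow the arc about the hinge and let the bar pivot in the pads.

```bash
python3 -m jog '[0.003,0,-0.0045,0,0,0,1, 0.0063,0,-0.0086,0,0,0,1, 0.0144,0,-0.0169,0,0,0,1, 0.0235,0,-0.0241,0,0,0,1, 0.0335,0,-0.0299,0,0,0,1]'
```

```text
time_s: 6.78
eef_pos: [0.5477, -0.1978, 0.1445]
eef_rot: [-0.002, 0.993, -0.121, -0.002]
wrist_force: [-1.5, 6.4, -8.1]
opening: 0.38
grasp_force: 60.2
```

```bash
python3 -m jog '[0.0107,0,-0.0043,0,0,0,1, 0.0219,0,-0.0071,0,0,0,1, 0.0335,0,-0.0083,0,0,0,1, 0.0451,0,-0.0079,0,0,0,1, 0.0565,0,-0.0059,0,0,0,1, 0.0648,0,-0.0034,0,0,0,1, 0.0648,0,-0.0034,0,0,0,1]'
python3 - <<'E'
from bench import *;import cv2
s=camera("side");cv2.imwrite("pics/p4.png",cv2.convertScaleAbs(cv2.resize(s["frame"][50:220,240:410],(480,480),interpolation=cv2.INTER_CUBIC),alpha=1.6)[...,::-1])
E
```

```text
time_s: 7.65
eef_pos: [0.6129, -0.2145, 0.15]
eef_rot: [-0.0, 0.993, -0.121, 0.001]
wrist_force: [-0.3, 5.4, 2.7]
opening: 0.366
grasp_force: 59.1
```

View pics/p4.png

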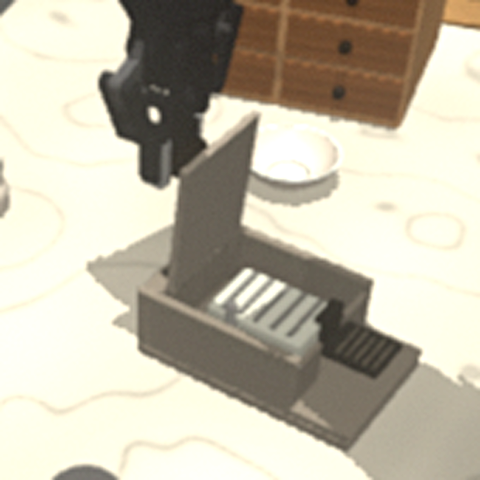

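The cover stands upright. I'll release it and back off away from the cover, then up.

```bash
python3 -m jog '[0,0,0,0,0,0,0.4, 0,0,0,0,0,0,0, 0,0,0,0,0,0,0, 0,0,0,0,0,0,0, 0.01,0,-0.02,0,0,0,0, 0.03,0,-0.05,0,0,0,0, 0.03,0,-0.11,0,0,0,0, 0.03,0,-0.13,0,0,0,0, 0.03,0,-0.13,0,0,0,0, 0.03,0,-0.13,0,0,0,0]'
python3 - <<'E'
from bench import *;import cv2,numpy as np
s=camera("side");cv2.imwrite("pics/p5.png",cv2.convertScaleAbs(cv2.resize(s["frame"][20:230,160:410],(600,504),interpolation=cv2.INTER_CUBIC),alpha=1.6)[...,::-1])
for d in spot_in(s,"caddy")[:1]+spot_in(s,"tab")[:1]+spot_in(camera("top"),"caddy")[:1]: print(d)
E
```

```text
time_s: 8.95
eef_pos: [0.6399, -0.222, 0.2761]
eef_rot: [-0.001, 0.993, -0.121, -0.002]
wrist_force: [-1.1, 0.6, -1.0]
opening: 1.004
grasp_force: 0.0
{'xyz': [0.5617, 0.1744, 0.0623], 'confidence': 0.65}
{'xyz': [0.4619, -0.1733, 0.0462], 'confidence': 0.69}
{'xyz': [0.5783, 0.1587, 0.0612], 'confidence': 0.6}
```

View pics/p5.png

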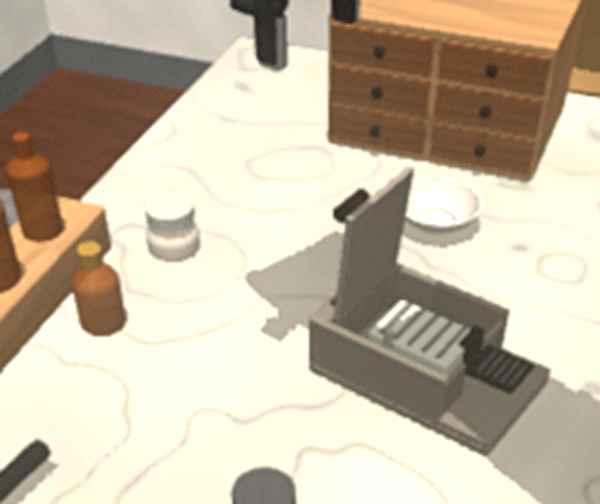

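The cover stands open by itself, the tab is back up, the caddy has not moved and the gripper is clear.

```bash
python3 -c "
from bench import *
print(hand_in())"
```

```text
the job is handed in; nothing more can be done
None
```

I pressed the release tab and swung the slatted cover up by its T-pull; it now stands open by itself at about 90 degrees. The tab has sprung back, the plain-lidded box has not moved, and I handed the job in at about 9 s; the hand-in returned no verdict.

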